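Stacked taper bearings into their hubs

TASK

The four cleaned taper roller bearings stand stacked in the parts dish. Take the stack apart and set each bearing, small end down, into the hub whose race fits it, largest in the largest and so on down, fully home, and leave it there. Do not let any bearing tip over on the way.

Things in the scene. Friction and masses are not known exactly. Their poses are not given: they have to be found in the camera images.
- bearing_large: Taper roller bearing, bright steel, loose, round, about 260 g, 21 mm high. Origin: centre of its underside (small end, 49 mm across); z up. Rollers widen to 62 mm at 9 mm up; dark lip 62 mm across up to 11 mm; from 11 to 21 mm up a straight rib 58 mm across: grip it there. 31 mm bore in its top. Lowest of the stack.
- bearing_medium: Taper roller bearing, bright steel, loose, round, about 180 g, 21 mm high. Origin: centre of its underside (small end, 39 mm across); z up. Rollers widen to 52 mm at 9 mm up; dark lip 52 mm across up to 11 mm; from 11 to 21 mm up a straight rib 48 mm across: grip it there. 23 mm bore in its top. Second from below in the stack.
- bearing_small: Taper roller bearing, bright steel, loose, round, about 110 g, 21 mm high. Origin: centre of its underside (small end, 29 mm across); z up. Rollers widen to 42 mm at 9 mm up; dark lip 42 mm across up to 11 mm; from 11 to 21 mm up a straight rib 38 mm across: grip it there. 15 mm bore in its top. Third from below in the stack.
- bearing_smallest: Taper roller bearing, bright steel, loose, round, about 60 g, 21 mm high. Origin: centre of its underside (small end, 19 mm across); z up. Rollers widen to 32 mm at 9 mm up; dark lip 32 mm across up to 11 mm; from 11 to 21 mm up a straight rib 28 mm across: grip it there. 12 mm bore in its top. Top of the stack.
- hub_large: Cast grey hub, fixed, on a four-bolt foot 106 mm across its corners, 11 mm thick. Barrel 62 mm high; in its top a bright conical race, 67 mm across at the mouth, 11 mm deep, fits bearing_large with 1 mm to spare and guides it in. Origin: centre of its underside, z up. Fully home, the bearing's underside is 51 mm above the origin and its rib wholly above the hub's top face.
- hub_medium: Cast grey hub, fixed, on a round webbed foot 97 mm across, 11 mm thick. Barrel 56 mm high; in its top a bright conical race, 57 mm across at the mouth, 11 mm deep, fits bearing_medium with 1 mm to spare and guides it in. Origin: centre of its underside, z up. Fully home, the bearing's underside is 45 mm above the origin and its rib wholly above the hub's top face.
- hub_small: Cast grey hub, fixed, on a foot with two bolt ears, 99 mm long, 11 mm thick. Barrel 50 mm high; in its top a bright conical race, 47 mm across at the mouth, 11 mm deep, fits bearing_small with 1 mm to spare and guides it in. Origin: centre of its underside, z up. Fully home, the bearing's underside is 39 mm above the origin and its rib wholly above the hub's top face.
- hub_smallest: Cast grey hub, fixed, on a foot with three bolt ears, 85 mm across, 11 mm thick. Barrel 44 mm high; in its top a bright conical race, 37 mm across at the mouth, 11 mm deep, fits bearing_smallest with 1 mm to spare and guides it in. Origin: centre of its underside, z up. Fully home, the bearing's underside is 33 mm above the origin and its rib wholly above the hub's top face.
- parts_dish: Shallow round sheet-steel parts dish, fixed, 94 mm across the rim, 14 mm high; the four bearings stand stacked in it, largest at the bottom, each small end down on the next. Origin: centre of its underside; inner floor 5 mm above that. Round the work: cartons 320 mm high beyond y = 0.2 m and behind x = 0.65 m on the left, a tub 130 mm high beyond y = -0.18 m on the right.

How it is judged:
At the end, for the whole second after the job is handed in: Each of the four bearings rests at its full depth (within 2 mm) in the hub of its own size, centred within 4 mm, upright within about 4.5 degrees, and at rest (horizontal distance between bearing_large and hub_large below 0.004 m and z of bearing_large in the frame of hub_large between 0.049 and 0.053 m and angle between each of bearing_large, bearing_medium, bearing_small, bearing_smallest's own z axis and vertical below 0.08 rad and linear speed of each of bearing_large, bearing_medium, bearing_small, bearing_smallest below 0.01 m/s and horizontal distance between bearing_medium and hub_medium below 0.004 m and z of bearing_medium in the frame of hub_medium between 0.043 and 0.047 m and horizontal distance between bearing_small and hub_small below 0.004 m and z of bearing_small in the frame of hub_small between 0.037 and 0.041 m and horizontal distance between bearing_smallest and hub_smallest below 0.004 m and z of bearing_smallest in the frame of hub_smallest between 0.031 and 0.035 m); the robot touches nothing.
It fails at once if a bearing tips over (leans more than 45 degrees) (angle between any of bearing_large, bearing_medium, bearing_small, bearing_smallest's own z axis and vertical above 0.79 rad).
It also fails if it takes over 99 s, if anything falls off the work surface, if the arm or the gripper's body presses on something with over 40 N, if the wrist force passes 120 N, or if a joint passes its speed limit or range.

ROBOT

A 6-joint arm with a two-finger parallel gripper is mounted at the origin on a cart in front of the work surface, level with it; the furniture and walls round the work are solid. World frame = base frame: x ahead of the robot, y to its left, z up, the work surface at z = 0. Lengths are in m, angles in rad, forces in N, time in s.
With the tool pointing down it reaches from about 0.3 to 0.875 m from the base axis. Payload 6.4 kg.
Tool frame: the origin (TCP) lies at the very end of the fingers, on their centre line; the grasp point (between the pads) lies 19 mm behind it; z points along the fingers, y is the line along which they close (so a half turn about z gives the same grasp; the last joint's range is limited). The gripper opens to 85 mm and grips with 20 to 120 N. Pads are 22 mm wide; open, the fingers measure 114 mm over their backs; the gripper's body (76 mm by 85 mm) begins 54 mm behind the grasp point. The pads swing forward as they close: fully open they stand 13 mm farther back than shut.
Start: joints at [-1.308, 0.181, 1.607, -0, 1.354, -0.206], TCP at [0.26, -0.513, 0.231] pointing down, gripper open.
Joint ranges: [-2.99, 2.99], [-0.89, 2.07], [0.3, 2.58], [-1.14, 4.28], [0, 2.63], [-3.12, 3.12]. Speed limits (rad/s): [2.57, 2.57, 3.01, 3.14, 3.14, 3.14].

INTERFACE

Orientations are given as a unit quaternion [x, y, z, w].
In Python, from plant import env, capture, camera_params gives the robot as it stands. The module is installed in compiled form; this text tells all that it offers.
- The arm moves only by the tool play_rows, never from a script. Its arguments are lists of equal length, an entry for each row: "travel": the shift along the world's x, y, z in mm, a list of three; "yaw": the turn about the world's z in rad; "gripper": the closure, from 0 (fully open) to 1 (shut). In form: {"travel": [[x, y, z], ...], "yaw": [yaw, ...], "gripper": [gripper, ...]}. A call has 1 to 12 rows; each row shifts and turns the commanded pose from where the row before left it; what a row does not reach is not made up. A row lasts 1/12 s, in which the tool goes at most 41.7 mm and 7.16 degrees, less where a joint would pass 70% of its speed; a pose out of reach is approached as far as the arm can. A call with a gripper value outside its range is refused whole. The fingers move at their own pace and stop on an object; "force" is the grip in N (left out, the last holds). Time passes only in rows, so rows that do not move let the fingers close. It gives the time, the measured TCP pose, the force, the opening and the grip force at its end, in the units of the state.
- env.sense(): the state, without advancing time (a new reading comes with each control period).
- capture(name): name is "scene" or "top"; returns (picture, depth): 420x560x3 uint8, blue, green, red; 420x560 float32, m along the optical axis (not along the pixel's ray), 0 where there is no reading.
- camera_params(name): a dict with "K" (3x3 intrinsics, pixels), "origin" and "attitude" of the camera in the world. Camera axes: x right, y down, z forward; pixel columns grow to the right and rows downward; lengths in m; the calibration is good to about 2 mm. A picture is of the moment at which its call begins. camera_params takes no time and is no camera call.
- env.job_done(): hands the job in; it is judged then, once.
The state is a dict: "time_s": time; "qpos": joint angles; "joint_velocities": joint speeds; "tau": joint torques, N m; "tcp_pos": TCP position; "orientation": TCP orientation; "force": force on the tool from outside, world axes, zero at the start; "torque": the same for the moment, N m; "gripper_width": finger opening in m; "finger_force": force on a finger pad.
Only numpy, scipy, OpenCV 4.12 (cv2) and the standard library are available. Lean on these libraries where they do the work, as an engineer would, in place of code of your own. Each camera call takes 0.05 s, during which the arm holds its last target. There are 200 camera calls.

## Working session

There is one attempt and no reset: what is moved stays moved. The work goes in short steps, Python scripts to look and compute and a tool call to move; the robot and the scene stay as the last step left them, time stands still between calls to the robot, and variables do not carry over. Pictures are saved under pics/ and viewed, at most 14 in all, crops included, and the job is handed in when it is done.

Besides the shell and the picture viewer there is one more tool, called after "Request:" by a JSON object that holds its "fn" and its "kwargs", one argument or row to a line. play_rows: Moves the arm, as the interface text tells. Its arguments: {"type":"object","properties":{"travel":{"type":"array"},"yaw":{"type":"array"},"gripper":{"type":"array"},"force":{"type":"number"}},"required":["travel","yaw","gripper"]}

```bash
mkdir -p pics
python3 - <<'E'
from plant import env,capture,camera_params
import cv2,numpy as np
for n in("scene","top"):
    p,d=capture(n);cv2.imwrite(f"pics/{n}0.png",p);np.save(f"pics/{n}0.npy",d)
    c=camera_params(n);print(n,c)
print(env.sense())
E
```

```text
scene {'K': array([[543.78130505,   0.        , 281.71612067],
       [  0.        , 543.78130505, 208.03539306],
       [  0.        ,   0.        ,   1.        ]]), 'origin': array([-0.01925473, -0.49266287,  0.47023429]), 'attitude': array([ 0.77672867, -0.35380967,  0.21451012, -0.47486492])}
top {'K': array([[441.16427173,   0.        , 282.32553482],
       [  0.        , 441.16427173, 209.6531199 ],
       [  0.        ,   0.        ,   1.        ]]), 'origin': array([ 0.45738069, -0.0092361 ,  0.93604171]), 'attitude': array([-0.70320575,  0.70818983, -0.03214136,  0.05418281])}
{'time_s': 0.1, 'qpos': array([-1.30830460e+00,  1.81449302e-01,  1.60788652e+00,  5.92201996e-06,
        1.35379682e+00, -2.06265200e-01]), 'joint_velocities': array([-0.0022787 , -0.00270256, -0.00215124, -0.00065631, -0.00071777,
       -0.0017601 ]), 'tau': array([ 2.49969034e-04, -4.45877695e+01, -3.52239132e+01, -1.79066974e-04,
        4.05557643e-03,  1.57846762e-05]), 'tcp_pos': array([ 0.25967934, -0.51248105,  0.23049443]), 'orientation': array([ 9.72658734e-01,  2.32237796e-01, -1.87543016e-05, -7.69772541e-04]), 'force': array([ 0.01193666, -0.43097347,  0.27261294]), 'torque': array([ 0.13611419, -0.03781286, -0.0431797 ]), 'finger_force': 0.0, 'gripper_width': 0.08543120007143938}
```

View pics/scene0.png

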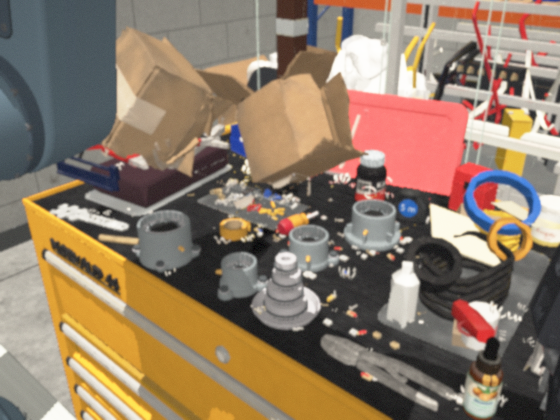

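View pics/top0.png

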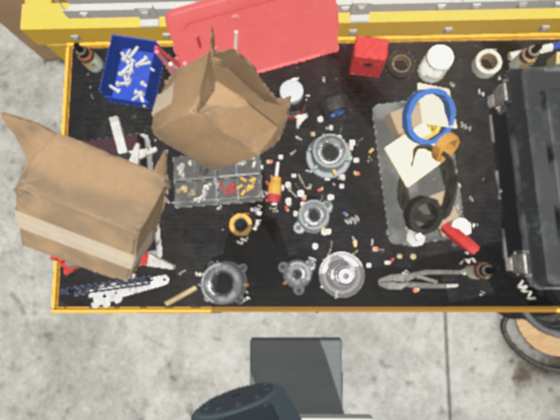

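Top view: large hub (224,283), medium (328,155), small (314,215), smallest (297,275), and the dish with the stack (342,274). Next I'll locate them from the depth clouds of both cameras.

```bash
cat > h.py <<'E'
import numpy as np,cv2
from scipy.spatial.transform import Rotation as R
from scipy.optimize import least_squares
from plant import env,capture,camera_params
def cloud(n,d):
    c=camera_params(n);K=c["K"];v,u=np.indices(d.shape)
    P=np.stack([(u-K[0,2])/K[0,0]*d,(v-K[1,2])/K[1,1]*d,d],-1)
    W=P@R.from_quat(c["attitude"]).as_matrix().T+c["origin"]
    W[d<=0]=np.nan;return W
def fit(P,r0=None):
    m=np.median(P,0)
    s=least_squares(lambda q:np.hypot(*(P-q[:2]).T)-q[2],[*m,r0 or .03],loss="soft_l1",f_scale=.001)
    return s.x
E
python3 - <<'E'
from h import *
W={n:cloud(n,np.load(f"pics/{n}0.npy")) for n in("top","scene")}
pt=dict(L=(224,283),M=(328,155),S=(314,215),T=(297,275),D=(342,274))
hz=dict(L=62,M=56,S=50,T=44,D=88)
for k,(u,v) in pt.items():
    w=W["top"][v-30:v+31,u-30:u+31].reshape(-1,3);w=w[~np.isnan(w[:,0])]
    z=w[:,2]; 
    print(k,"centre px",W["top"][v,u].round(4),"zhist",np.histogram(z*1000,bins=np.arange(-6,110,6))[0])
    c0=W["top"][v,u][:2]
    for n in W:
        A=W[n].reshape(-1,3);A=A[~np.isnan(A[:,0])]
        A=A[np.hypot(*(A[:,:2]-c0).T)<.06]
        t=A[abs(A[:,2]-hz[k]/1000)<.004]
        if len(t)>8: print("  ",n,len(t),"z",np.median(t[:,2]).round(4),"fit",fit(t[:,:2]).round(4),"mid",((t.min(0)+t.max(0))/2).round(4)[:2],(np.ptp(t,axis=0)).round(3)[:2])
p=cv2.imread("pics/top0.png")[120:310,190:380];cv2.imwrite("pics/c1.png",cv2.resize(p,None,fx=3.1,fy=3.1,interpolation=cv2.INTER_CUBIC))
p=cv2.imread("pics/scene0.png")[190:330,125:405];cv2.imwrite("pics/c2.png",cv2.resize(p,None,fx=2.8,fy=2.8,interpolation=cv2.INTER_CUBIC))
E
```

```text
L centre px [0.4202 0.135  0.0513] zhist [1154  676  182  116   33   11   19   19  175  892  137  193    0    0
    0    0    0    0    0]
   top 289 z 0.0606 fit [0.4207 0.1387 0.0385] mid [0.4207 0.1394] [0.082 0.08 ]
   scene 351 z 0.0597 fit [0.4216 0.1413 0.0379] mid [0.4208 0.1417] [0.082 0.082]
M centre px [ 0.6797 -0.0765  0.0441] zhist [1355  786  339  101   36   52   29  131  586  128  156    0    0    0
    0    0    0    0    0]
   top 236 z 0.0547 fit [ 0.6871 -0.0797  0.0335] mid [ 0.6875 -0.08  ] [0.071 0.07 ]
   scene 228 z 0.0533 fit [ 0.6883 -0.0769  0.0329] mid [ 0.6893 -0.077 ] [0.071 0.071]
S centre px [ 0.5565 -0.0463  0.0354] zhist [1689 1029  122   80   20   20   88  436   84  130    0    0    0    0
    0    0    0    0    0]
   top 192 z 0.0487 fit [ 0.5566 -0.0446  0.0285] mid [ 0.5563 -0.0448] [0.059 0.059]
   scene 250 z 0.0475 fit [ 0.5577 -0.0421  0.0281] mid [ 0.5578 -0.0423] [0.062 0.062]
T centre px [ 0.4348 -0.0104  0.03  ] zhist [1786  959  214  183   34   54  301   57  118    0    0    0    0    0
    0    0    0    0    0]
   top 166 z 0.0428 fit [ 0.4377 -0.0108  0.0235] mid [ 0.4381 -0.0113] [0.05 0.05]
   scene 248 z 0.0417 fit [ 0.4387 -0.0085  0.0231] mid [ 0.4391 -0.0081] [0.052 0.051]
D centre px [ 0.4377 -0.0956  0.0875] zhist [1313 1187  299  269   48   84   22   39   96    9   49   28   63   31
   25  123   12    0    0]
   top 134 z 0.0883 fit [ 0.4352 -0.1018  0.0105] mid [ 0.4358 -0.1013] [0.026 0.027]
   scene 203 z 0.087 fit [ 0.4355 -0.1004  0.0107] mid [ 0.4364 -0.0996] [0.028 0.028]
```

View pics/c1.png

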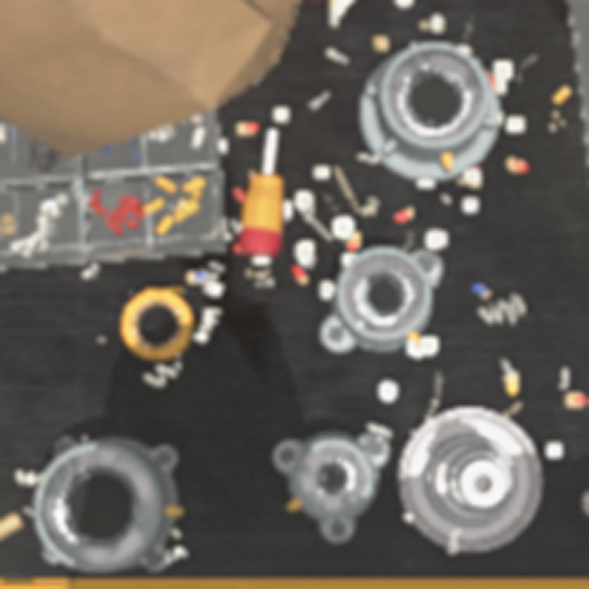

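View pics/c2.png

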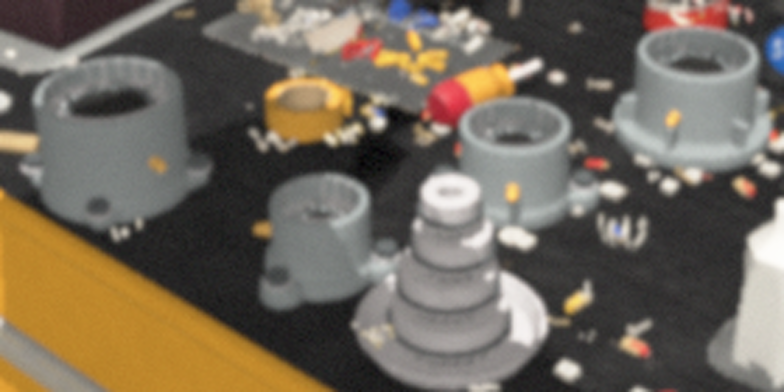

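Both views agree to about 2.5 mm, and the heights match the text. I'll average them: stack (0.436,-0.1005), L (0.421,0.140), M (0.688,-0.0785), S (0.557,-0.0435), T (0.4385,-0.0097). Next is the move above the stack, turned so the fingers close along x, and partly closed.

Request:
{"fn": "play_rows", "kwargs": {
  "travel": [
    [15,34,0],
    [15,34,0],
    [15,34,0],
    [15,34,0],
    [15,34,0],
    [15,34,0],
    [15,34,0],
    [15,34,0],
    [15,35,-5],
    [15,35,-10],
    [13,35,-10],
    [13,35,-6]
  ],
  "yaw": [0.092,0.092,0.092,0.092,0.092,0.092,0.092,0.092,0.092,0.092,0.092,0.092],
  "gripper": [0.47,0.47,0.47,0.47,0.47,0.47,0.47,0.47,0.47,0.47,0.47,0.47],
  "force": 40
}}

```text
time_s: 1.1
tcp_pos: [0.4355, -0.0988, 0.1992]
orientation: [0.705, 0.709, -0.0, -0.001]
force: [0.6, -0.2, 0.2]
gripper_width: 0.0448
finger_force: 0.0
```

Run:
```python
from h import *
W0=cloud("top",np.load("pics/top0.npy"))
A=W0.reshape(-1,3);A=A[~np.isnan(A[:,0])]
for r in(.07,.1,.13,.16):
    b=A[(np.hypot(*(A[:,:2]-[.688,-.0785]).T)<r)];print("M",r,b[:,2].max().round(3), end=' ')
    b=A[(np.hypot(*(A[:,:2]-[.421,.14]).T)<r)];print("L",r,b[:,2].max().round(3))
p,d=capture("scene");cv2.imwrite("pics/s1.png",cv2.resize(p[80:330,100:450],None,fx=2.2,fy=2.2))
t=env.sense()["tcp_pos"];print(t)
A=cloud("scene",d).reshape(-1,3);A=A[~np.isnan(A[:,0])]
A=A[(abs(A[:,0]-t[0])<.07)&(abs(A[:,1]-t[1])<.03)&(A[:,2]>.1)&(A[:,2]<.3)]
for s in(-1,1):
    b=A[(A[:,0]-t[0])*s>.01];b=b[b[:,2]<.24];z=np.sort(b[:,2]);print(s,len(b),z[:12].round(4))
    l=b[b[:,2]<z[0]+.015];print((l.min(0)-t).round(4),(l.max(0)-t).round(4))
```

```text
M 0.07 0.059 L 0.07 0.065
M 0.1 0.152 L 0.1 0.13
M 0.13 0.171 L 0.13 0.278
M 0.16 0.211 L 0.16 0.404
[ 0.43627039 -0.09279286  0.19816291]
-1 540 [0.1996 0.2003 0.2004 0.2007 0.2007 0.2008 0.201  0.2012 0.2015 0.2017
 0.2018 0.2018]
[-0.0371 -0.0176  0.0014] [-0.0222  0.0041  0.0164]
1 541 [0.2    0.2005 0.2006 0.2009 0.2011 0.2012 0.2013 0.2013 0.2013 0.2014
 0.2015 0.2015]
[ 0.0198 -0.0169  0.0019] [0.0364 0.0068 0.0168]
```

View pics/s1.png

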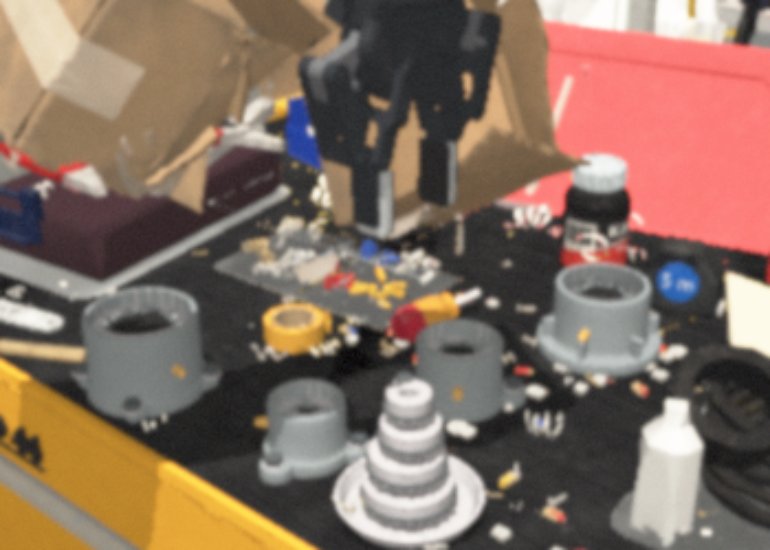

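The fingertips sit about 2 mm above the TCP at this opening, so the TCP is the tip position when shut. The stack is free below. I'll let the arm settle and descend.

Request:
{"fn": "play_rows", "kwargs": {
  "travel": [
    [0,0,-20],
    [0,0,-20],
    [0,0,-20],
    [0,0,-20],
    [0,0,0],
    [0,0,0],
    [0,0,0],
    [0,0,0]
  ],
  "yaw": [0,0,0,0,0,0,0,0],
  "gripper": [0.47,0.47,0.47,0.47,0.47,0.47,0.47,0.47]
}}

```text
time_s: 1.82
tcp_pos: [0.4368, -0.1016, 0.1217]
orientation: [0.707, 0.708, 0.0, 0.001]
force: [-0.1, 0.8, 1.0]
gripper_width: 0.0455
finger_force: 0.0
```

Request:
{"fn": "play_rows", "kwargs": {
  "travel": [
    [0,0,-10],
    [0,0,-10],
    [0,0,-10],
    [0,0,-8],
    [0,0,0],
    [0,0,0],
    [0,0,0],
    [0,0,0]
  ],
  "yaw": [0,0,0,0,0,0,0,0],
  "gripper": [0.47,0.47,0.47,0.47,0.47,0.47,0.47,0.47]
}}

```text
time_s: 2.48
tcp_pos: [0.4362, -0.1012, 0.0826]
orientation: [0.706, 0.708, 0.0, 0.0]
force: [0.2, 0.1, 0.1]
gripper_width: 0.0456
finger_force: 0.0
```

Run:
```python
from h import *
p,d=capture("scene");cv2.imwrite("pics/s2.png",cv2.resize(p[180:330,200:360],None,fx=4,fy=4,interpolation=cv2.INTER_CUBIC))
s=env.sense();print(s["tcp_pos"],s["force"])
```

```text
[ 0.43620705 -0.10117164  0.08271089] [ 0.53904643  0.19985927 -1.09014965]
```

View pics/s2.png

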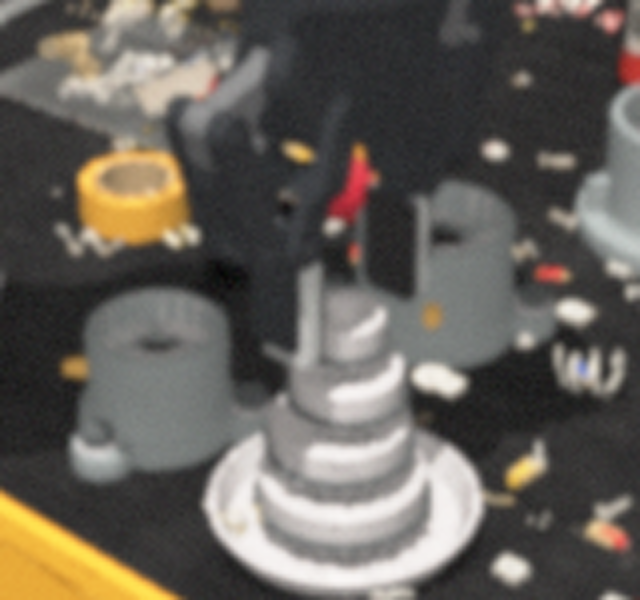

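The fingers straddle the top bearing and are centred on it. I'll go 2 mm lower and close.

Request:
{"fn": "play_rows", "kwargs": {
  "travel": [
    [0,0,-2],
    [0,0,0],
    [0,0,0],
    [0,0,0],
    [0,0,0],
    [0,0,0],
    [0,0,0],
    [0,0,0]
  ],
  "yaw": [0,0,0,0,0,0,0,0],
  "gripper": [0.47,0.47,0.9,0.9,0.9,0.9,0.9,0.9]
}}

```text
time_s: 3.2
tcp_pos: [0.436, -0.1011, 0.0806]
orientation: [0.706, 0.708, 0.0, 0.0]
force: [-1.6, 0.6, 5.8]
gripper_width: 0.0256
finger_force: 39.3
```

Request:
{"fn": "play_rows", "kwargs": {
  "travel": [
    [0,0,3],
    [0,0,5],
    [0,0,8],
    [0,0,12],
    [0,0,12],
    [0,0,0],
    [0,0,0]
  ],
  "yaw": [0,0,0,0,0,0,0],
  "gripper": [0.9,0.9,0.9,0.9,0.9,0.9,0.9]
}}

```text
time_s: 3.78
tcp_pos: [0.4364, -0.1013, 0.1211]
orientation: [0.706, 0.708, 0.0, 0.001]
force: [0.3, 0.6, -0.4]
gripper_width: 0.0256
finger_force: 39.3
```

```bash
cat >> h.py <<'E'
def snap(f,u0,u1,v0,v1,n="scene",k=4):
    p,d=capture(n);cv2.imwrite("pics/"+f,cv2.resize(p[v0:v1,u0:u1],None,fx=k,fy=k,interpolation=cv2.INTER_CUBIC))
    s=env.sense();print(s["tcp_pos"].round(4),s["force"].round(1),s["gripper_width"]);return p,d
def pts(n,d,c,r,z0,z1):
    A=cloud(n,d).reshape(-1,3);A=A[~np.isnan(A[:,0])]
    return A[(np.hypot(*(A[:,:2]-c).T)<r)&(A[:,2]>z0)&(A[:,2]<z1)]
E
python3 - <<'E'
from h import *
snap("s3.png",200,360,170,320)
p,d=capture("top")
for n in("scene",):
    p,d=capture(n)
    a=pts(n,d,[.436,-.1005],.04,.05,.085);print(np.histogram(a[:,2]*1000,bins=range(50,86,3)))
    t=a[abs(a[:,2]-.0665)<.003];print(fit(t[:,:2],.02))
E
```

```text
[ 0.4358 -0.101   0.1204] [ 0.6 -0.4 -0.5] 0.025178477313540323
(array([ 18,  60,  90,  73,  94, 294,   1,   0,   0,   0,   0]), array([50, 53, 56, 59, 62, 65, 68, 71, 74, 77, 80, 83]))
[ 0.43658395 -0.100942    0.01463861]
```

View pics/s3.png

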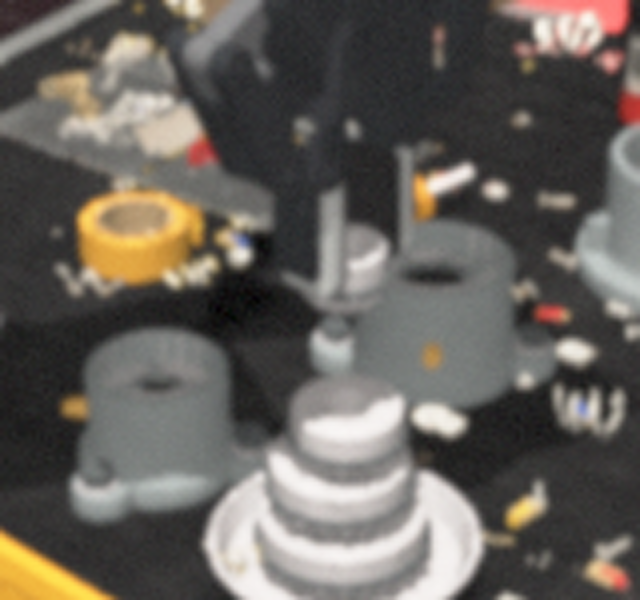

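The bearing is lifted upright and the rest of the stack is undisturbed. Now to its hub: +2.5 mm x, +92 mm y.

Request:
{"fn": "play_rows", "kwargs": {
  "travel": [
    [0.5,15,0],
    [0.5,20,0],
    [0.5,20,0],
    [0.5,20,0],
    [0.5,17,0],
    [0,0,-20],
    [0,0,-20],
    [0,0,-10],
    [0,0,0],
    [0,0,0],
    [0,0,0]
  ],
  "yaw": [0,0,0,0,0,0,0,0,0,0,0],
  "gripper": [0.9,0.9,0.9,0.9,0.9,0.9,0.9,0.9,0.9,0.9,0.9]
}}

```text
time_s: 4.85
tcp_pos: [0.4388, -0.0093, 0.0708]
orientation: [0.707, 0.708, 0.0, 0.0]
force: [0.1, -0.4, -0.7]
gripper_width: 0.0256
finger_force: 39.4
```

Request:
{"fn": "play_rows", "kwargs": {
  "travel": [
    [0,0,-5],
    [0,0,-5],
    [0,0,-4],
    [0,0,-4],
    [0,0,-3],
    [0,0,0],
    [0,0,0],
    [0,0,0]
  ],
  "yaw": [0,0,0,0,0,0,0,0],
  "gripper": [0.9,0.9,0.9,0.9,0.9,0.9,0.9,0.9]
}}

```text
time_s: 5.52
tcp_pos: [0.4384, -0.009, 0.0493]
orientation: [0.706, 0.708, 0.0, 0.0]
force: [0.8, -0.3, -0.8]
gripper_width: 0.0254
finger_force: 39.4
```

Request:
{"fn": "play_rows", "kwargs": {
  "travel": [
    [0,0,-1],
    [0,0,-1],
    [0,0,-0.5],
    [0,0,0],
    [0,0,0],
    [0,0,0],
    [0,0,0]
  ],
  "yaw": [0,0,0,0,0,0,0],
  "gripper": [0.9,0.9,0.9,0.9,0.9,0.9,0.9]
}}

```text
time_s: 6.1
tcp_pos: [0.4383, -0.009, 0.0468]
orientation: [0.706, 0.708, 0.0, 0.0]
force: [0.3, -0.1, -0.7]
gripper_width: 0.0258
finger_force: 39.4
```

Request:
{"fn": "play_rows", "kwargs": {
  "travel": [
    [0,0,0],
    [0,0,0],
    [0,0,0],
    [0,0,0],
    [0,0,5],
    [0,0,15],
    [0,0,20],
    [0,0,25],
    [0,0,20],
    [0,0,0],
    [0,0,0]
  ],
  "yaw": [0,0,0,0,0,0,0,0,0,0,0],
  "gripper": [0.6,0.5,0.4,0.4,0.4,0.4,0.35,0.35,0.35,0.35,0.35]
}}

```text
time_s: 7.02
tcp_pos: [0.4393, -0.0092, 0.1331]
orientation: [0.706, 0.708, 0.001, 0.001]
force: [-0.5, 0.2, -0.7]
gripper_width: 0.0553
finger_force: 0.0
```

Run:
```python
from h import *
p,d=snap("s4.png",200,360,170,320)
a=pts("scene",d,[.4385,-.009],.03,.035,.075);print(np.histogram(a[:,2]*1000,bins=range(35,76,3)))
t=a[a[:,2]>.049];print(fit(t[t[:,2]>np.median(t[:,2])][:,:2],.012),np.median(t[:,2]))
h=a[abs(a[:,2]-.0417)<.003];print("hub",fit(h[:,:2],.023))
```

```text
[ 0.4383 -0.009   0.1319] [ 0.2 -0.   0.7] 0.055382068018051116
(array([ 83, 116, 216,  44,  45, 132,  27,   0,   0,   0,   0,   0,   0]), array([35, 38, 41, 44, 47, 50, 53, 56, 59, 62, 65, 68, 71, 74]))
[ 0.43765064 -0.00812142  0.01079791] 0.0522620366773327
hub [ 0.43937391 -0.00795655  0.02262115]
```

View pics/s4.png

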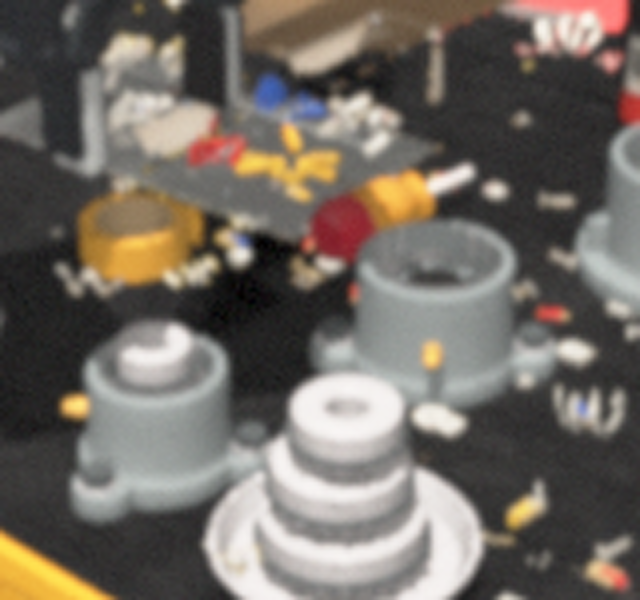

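The smallest bearing is home (top at 52 + 1.7 bias ≈ 54 mm). Next is the small bearing.

Request:
{"fn": "play_rows", "kwargs": {
  "travel": [
    [-0.5,-20,0],
    [-0.5,-25,0],
    [-0.5,-25,0],
    [-0.5,-22,0],
    [0,0,0],
    [0,0,-20],
    [0,0,-20],
    [0,0,-15],
    [0,0,-10],
    [0,0,-5],
    [0,0,0],
    [0,0,0]
  ],
  "yaw": [0,0,0,0,0,0,0,0,0,0,0,0],
  "gripper": [0.35,0.35,0.35,0.35,0.35,0.35,0.35,0.35,0.35,0.35,0.35,0.35]
}}

```text
time_s: 8.07
tcp_pos: [0.4363, -0.1007, 0.0618]
orientation: [0.706, 0.708, -0.0, -0.0]
force: [-0.4, -0.2, 0.6]
gripper_width: 0.0556
finger_force: 0.0
```

Request:
{"fn": "play_rows", "kwargs": {
  "travel": [
    [0,0,-1],
    [0,0,0],
    [0,0,0],
    [0,0,0],
    [0,0,0],
    [0,0,0],
    [0,0,0],
    [0,0,0],
    [0,0,0]
  ],
  "yaw": [0,0,0,0,0,0,0,0,0],
  "gripper": [0.35,0.35,0.8,0.8,0.8,0.8,0.8,0.8,0.8]
}}

```text
time_s: 8.82
tcp_pos: [0.4368, -0.1012, 0.0617]
orientation: [0.706, 0.708, 0.0, 0.001]
force: [-1.3, 0.5, 6.0]
gripper_width: 0.0356
finger_force: 39.2
```

Request:
{"fn": "play_rows", "kwargs": {
  "travel": [
    [0,0,3],
    [0,0,5],
    [0,0,10],
    [0,0,15],
    [0,0,15],
    [0,0,0],
    [0,0,0],
    [0,0,0]
  ],
  "yaw": [0,0,0,0,0,0,0,0],
  "gripper": [0.8,0.8,0.8,0.8,0.8,0.8,0.8,0.8]
}}

```text
time_s: 9.48
tcp_pos: [0.4361, -0.1009, 0.1086]
orientation: [0.706, 0.708, -0.0, -0.0]
force: [0.4, -0.0, -0.8]
gripper_width: 0.0351
finger_force: 40.1
```

Run:
```python
from h import *
p,d=snap("s5.png",200,360,170,320)
a=pts("scene",d,[.436,-.1005],.04,.035,.07);print(np.histogram(a[:,2]*1000,bins=range(35,71,3)))
t=a[abs(a[:,2]-.0455)<.003];print(fit(t[:,:2],.02))
```

```text
[ 0.4358 -0.1007  0.1082] [-0.5  0.3 -1.1] 0.03532625964828159
(array([122, 100, 115, 427,   4,   0,   0,   0,   0,   0,   0]), array([35, 38, 41, 44, 47, 50, 53, 56, 59, 62, 65, 68]))
[ 0.43518266 -0.09889155  0.01879419]
```

View pics/s5.png

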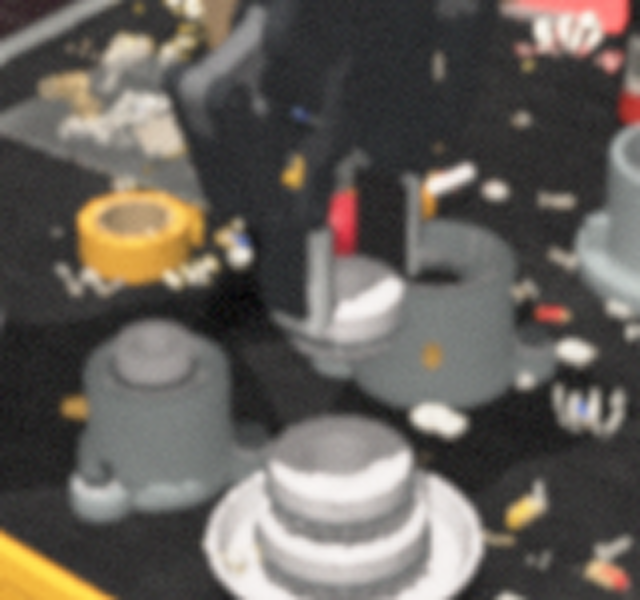

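Held upright. Moving to hub_small: +121, +58.

Request:
{"fn": "play_rows", "kwargs": {
  "travel": [
    [20,10,0],
    [27,13,0],
    [27,13,0],
    [27,12,0],
    [20,10,0],
    [0,0,0],
    [0,0,-15],
    [0,0,-15],
    [0,0,-10],
    [0,0,0],
    [0,0,0],
    [0,0,0]
  ],
  "yaw": [0,0,0,0,0,0,0,0,0,0,0,0],
  "gripper": [0.8,0.8,0.8,0.8,0.8,0.8,0.8,0.8,0.8,0.8,0.8,0.8]
}}

```text
time_s: 10.53
tcp_pos: [0.5574, -0.0433, 0.0692]
orientation: [0.707, 0.708, 0.0, 0.0]
force: [0.8, 0.5, -0.7]
gripper_width: 0.0351
finger_force: 40.3
```

Request:
{"fn": "play_rows", "kwargs": {
  "travel": [
    [0,0,-4],
    [0,0,-4],
    [0,0,-3],
    [0,0,-2],
    [0,0,-1],
    [0,0,0],
    [0,0,0],
    [0,0,0]
  ],
  "yaw": [0,0,0,0,0,0,0,0],
  "gripper": [0.8,0.8,0.8,0.8,0.8,0.8,0.8,0.8]
}}

```text
time_s: 11.2
tcp_pos: [0.5574, -0.043, 0.0549]
orientation: [0.706, 0.708, 0.0, 0.0]
force: [0.1, -0.9, -1.9]
gripper_width: 0.0354
finger_force: 40.3
```

Free, about 2.5 mm above home. One more mm, then release.

Request:
{"fn": "play_rows", "kwargs": {
  "travel": [
    [0,0,-1],
    [0,0,0],
    [0,0,0],
    [0,0,0],
    [0,0,0],
    [0,0,0],
    [0,0,5],
    [0,0,15],
    [0,0,20],
    [0,0,20],
    [0,0,0],
    [0,0,0]
  ],
  "yaw": [0,0,0,0,0,0,0,0,0,0,0,0],
  "gripper": [0.8,0.8,0.7,0.6,0.5,0.3,0.25,0.22,0.22,0.22,0.22,0.22]
}}

```text
time_s: 12.2
tcp_pos: [0.5584, -0.0433, 0.1152]
orientation: [0.706, 0.708, 0.001, 0.001]
force: [-1.3, 1.1, -1.2]
gripper_width: 0.0667
finger_force: 0.0
```

Run:
```python
from h import *
for n in("scene",):
    p,d=snap("s6.png",200,360,170,320)
    a=pts(n,d,[.557,-.043],.028,.035,.075);print(np.histogram(a[:,2]*1000,bins=range(35,76,2)))
    t=a[a[:,2]>.0555];print(fit(t[:,:2],.015),np.median(t[:,2]))
```

```text
[ 0.5574 -0.043   0.1139] [-0.7 -1.4 -0.1] 0.06676261676657509
(array([ 21,  18,   9,  15,  24,  51, 117,  49,  34,  33,  47, 145,  53,
         1,   0,   0,   0,   0,   0,   0]), array([35, 37, 39, 41, 43, 45, 47, 49, 51, 53, 55, 57, 59, 61, 63, 65, 67,
       69, 71, 73, 75]))
[ 0.55593285 -0.04318036  0.01444668] 0.058322529820825864
```

Small is home (58.3 + 1.7 = 60). Next is medium.

Run:
```python
from h import *
for n in("scene","top"):
    p,d=capture(n)
    a=pts(n,d,[.436,-.1005],.045,.03,.07)
    t=a[abs(a[:,2]-.0455)<.003];print(n,fit(t[:,:2],.02),(t.min(0)+t.max(0))/2,np.ptp(t,axis=0),np.median(t[:,2]))
```

```text
scene [ 0.43545858 -0.0988965   0.01874393] [ 0.43634626 -0.09788528  0.04525361] [0.04650181 0.04741706 0.00543735] 0.04514079665162904
top [ 0.43450431 -0.10553822  0.02333246] [ 0.43880518 -0.08708626  0.04566521] [0.03936304 0.0186296  0.0055236 ] 0.04616058693972336
```

Request:
{"fn": "play_rows", "kwargs": {
  "travel": [
    [-20,-10,0],
    [-27,-13,0],
    [-27,-13,0],
    [-27,-12,0],
    [-20,-9,0],
    [0,0,0],
    [0,0,-15],
    [0,0,-15],
    [0,0,-15],
    [0,0,-5],
    [0,0,0],
    [0,0,0]
  ],
  "yaw": [0,0,0,0,0,0,0,0,0,0,0,0],
  "gripper": [0.2,0.2,0.2,0.2,0.2,0.2,0.2,0.2,0.2,0.2,0.2,0.2]
}}

```text
time_s: 13.35
tcp_pos: [0.4363, -0.0997, 0.0635]
orientation: [0.706, 0.708, -0.0, -0.001]
force: [0.7, 0.5, -0.2]
gripper_width: 0.068
finger_force: 0.0
```

Request:
{"fn": "play_rows", "kwargs": {
  "travel": [
    [0,1,-10],
    [0,0,-10],
    [0,0,-6],
    [0,0,0],
    [0,0,0],
    [0,0,0],
    [0,0,0],
    [0,0,0],
    [0,0,0],
    [0,0,0],
    [0,0,0]
  ],
  "yaw": [0,0,0,0,0,0,0,0,0,0,0],
  "gripper": [0.2,0.2,0.2,0.2,0.2,0.2,0.7,0.7,0.7,0.7,0.7],
  "force": 50
}}

```text
time_s: 14.27
tcp_pos: [0.4369, -0.0992, 0.0387]
orientation: [0.706, 0.708, 0.0, 0.001]
force: [-1.5, 0.5, 6.4]
gripper_width: 0.0453
finger_force: 50.0
```

Request:
{"fn": "play_rows", "kwargs": {
  "travel": [
    [0,0,3],
    [0,0,5],
    [0,0,10],
    [0,0,15],
    [0,0,20],
    [0,0,17],
    [0,0,0],
    [0,0,0],
    [0,0,0]
  ],
  "yaw": [0,0,0,0,0,0,0,0,0],
  "gripper": [0.7,0.7,0.7,0.7,0.7,0.7,0.7,0.7,0.7]
}}

```text
time_s: 15.02
tcp_pos: [0.4359, -0.0988, 0.1073]
orientation: [0.706, 0.708, -0.0, -0.0]
force: [-0.1, -0.1, -2.3]
gripper_width: 0.0454
finger_force: 51.4
```

Run:
```python
from h import *
p,d=snap("s7.png",200,360,170,320)
a=pts("scene",d,[.436,-.0995],.045,.01,.05)
t=a[abs(a[:,2]-.0245)<.003];print(fit(t[:,:2],.02),(t.min(0)+t.max(0))/2,np.ptp(t,axis=0),np.median(t[:,2]))
```

```text
[ 0.4355 -0.0986  0.1069] [-0.2 -0.2 -2.2] 0.04523128827207676
[ 0.43542811 -0.09946878  0.02328688] [ 0.4288331  -0.09873257  0.02393051] [0.07093276 0.05891389 0.00484534] 0.02410615770751401
```

View pics/s7.png

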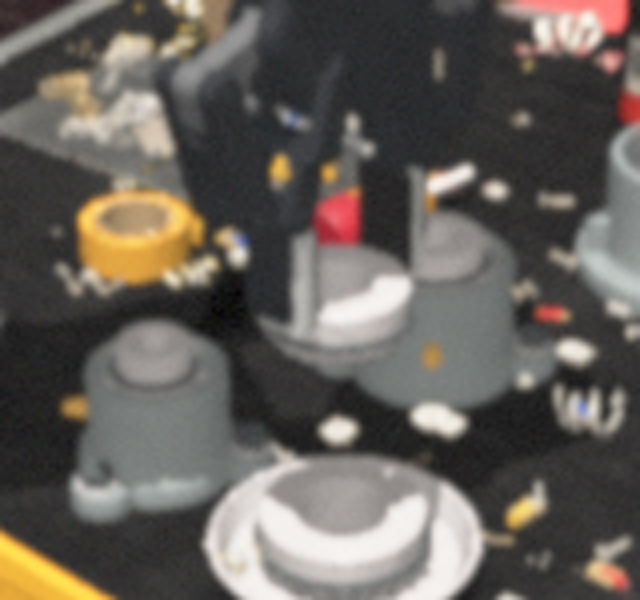

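Held level. Checking for obstacles around hub_medium before going.

Run:
```python
from h import *
A=cloud("top",np.load("pics/top0.npy")).reshape(-1,3);B=cloud("scene",np.load("pics/scene0.npy")).reshape(-1,3)
for X in(A,B):
    X=X[~np.isnan(X[:,0])];b=X[(np.abs(X[:,:2]-[.688,-.0785])<.13).all(1)]
    for z0,z1 in((.06,.11),(.11,.16),(.16,.25),(.25,.45)):
        c=b[(b[:,2]>z0)&(b[:,2]<z1)]
        if len(c): k=np.argsort(np.hypot(*(c[:,:2]-[.688,-.0785]).T))[:40:8];print(z0,len(c),((c[k]-[.688,-.0785,0])*1000).round().tolist())
```

```text
0.06 1203 [[-9.0, -102.0, 97.0], [89.0, 57.0, 68.0], [84.0, 65.0, 64.0], [84.0, 67.0, 65.0], [90.0, 59.0, 70.0]]
0.11 846 [[30.0, 88.0, 133.0], [24.0, 92.0, 141.0], [27.0, 92.0, 138.0], [12.0, 95.0, 147.0], [16.0, 95.0, 149.0]]
0.16 42 [[-6.0, 102.0, 160.0], [31.0, 124.0, 162.0], [29.0, 126.0, 161.0], [33.0, 127.0, 171.0], [30.0, 129.0, 170.0]]
0.06 1345 [[-5.0, -98.0, 98.0], [-12.0, -102.0, 99.0], [-11.0, -105.0, 97.0], [-2.0, -107.0, 96.0], [86.0, 65.0, 67.0]]
0.11 822 [[19.0, 93.0, 137.0], [19.0, 95.0, 139.0], [39.0, 89.0, 127.0], [18.0, 96.0, 141.0], [17.0, 97.0, 139.0]]
0.16 25 [[28.0, 126.0, 160.0], [26.0, 129.0, 162.0], [30.0, 130.0, 161.0], [40.0, 128.0, 164.0]]
```

Clearance is about 90 mm, which is enough. Go: +252, +21.

Request:
{"fn": "play_rows", "kwargs": {
  "travel": [
    [20,2,3],
    [30,3,3],
    [33,3,0],
    [33,3,0],
    [33,3,0],
    [33,3,0],
    [30,2,0],
    [22,2,0],
    [18,0,0],
    [0,0,0],
    [0,0,0],
    [0,0,0]
  ],
  "yaw": [0,0,0,0,0,0,0,0,0,0,0,0],
  "gripper": [0.7,0.7,0.7,0.7,0.7,0.7,0.7,0.7,0.7,0.7,0.7,0.7]
}}

```text
time_s: 16.07
tcp_pos: [0.6868, -0.0777, 0.1119]
orientation: [0.706, 0.708, -0.001, -0.002]
force: [0.1, 0.1, -1.6]
gripper_width: 0.0451
finger_force: 51.6
```

Request:
{"fn": "play_rows", "kwargs": {
  "travel": [
    [0,0,-15],
    [0,0,-15],
    [0,0,-10],
    [0,0,-5],
    [0,0,-4],
    [0,0,-2],
    [0,0,-2],
    [0,0,0],
    [0,0,0],
    [0,0,0]
  ],
  "yaw": [0,0,0,0,0,0,0,0,0,0],
  "gripper": [0.7,0.7,0.7,0.7,0.7,0.7,0.7,0.7,0.7,0.7]
}}

```text
time_s: 16.9
tcp_pos: [0.6887, -0.0781, 0.0615]
orientation: [0.706, 0.708, 0.0, 0.0]
force: [0.9, -0.1, -1.0]
gripper_width: 0.0449
finger_force: 51.6
```

Request:
{"fn": "play_rows", "kwargs": {
  "travel": [
    [0,0,-1],
    [0,0,-1],
    [0,0,-1],
    [0,0,0],
    [0,0,0],
    [0,0,0]
  ],
  "yaw": [0,0,0,0,0,0],
  "gripper": [0.7,0.7,0.7,0.7,0.7,0.7]
}}

```text
time_s: 17.4
tcp_pos: [0.6885, -0.078, 0.0583]
orientation: [0.706, 0.708, 0.0, 0.0]
force: [-2.6, 0.6, 3.4]
gripper_width: 0.0448
finger_force: 52.0
```

A light touch on the +x side. I'll shift -1.5 mm and release.

Request:
{"fn": "play_rows", "kwargs": {
  "travel": [
    [-1.5,0,0],
    [0,0,0],
    [0,0,0],
    [0,0,0],
    [0,0,0],
    [0,0,0],
    [0,0,5],
    [0,0,15],
    [0,0,20],
    [0,0,20],
    [0,0,0],
    [0,0,0]
  ],
  "yaw": [0,0,0,0,0,0,0,0,0,0,0,0],
  "gripper": [0.7,0.7,0.6,0.5,0.35,0.2,0.15,0.1,0.1,0.1,0.1,0.1]
}}

```text
time_s: 18.4
tcp_pos: [0.6882, -0.0784, 0.1206]
orientation: [0.706, 0.708, 0.001, 0.002]
force: [0.1, -0.4, 0.2]
gripper_width: 0.0764
finger_force: 0.0
```

Run:
```python
from h import *
p,d=snap("s8.png",330,430,170,270,k=5)
a=pts("scene",d,[.688,-.0775],.032,.035,.085);print(np.histogram(a[:,2]*1000,bins=range(43,76,2)))
t=a[a[:,2]>.0605];print(fit(t[:,:2],.02),(t.min(0)+t.max(0))/2,np.ptp(t,axis=0),np.median(t[:,2]))
A=np.c_[t[:,:2],np.ones(len(t))];k=t[:,2]>.0605;print("tilt",np.linalg.lstsq(A[k],t[k,2],rcond=None)[0])
```

```text
[ 0.6871 -0.078   0.1188] [-0.   0.9 -0.3] 0.07659522840448045
(array([ 11,   2,   7,  11,  43, 108,  44,  45,  46,  52, 192,  38,   0,
         0,   0,   0]), array([43, 45, 47, 49, 51, 53, 55, 57, 59, 61, 63, 65, 67, 69, 71, 73, 75]))
[ 0.6850418  -0.07827055  0.01895136] [ 0.68757711 -0.0765007   0.06331805] [0.04991009 0.04820628 0.00555294] 0.06400200591584568
tilt [0.01393264 0.01033018 0.05501518]
```

View pics/s8.png

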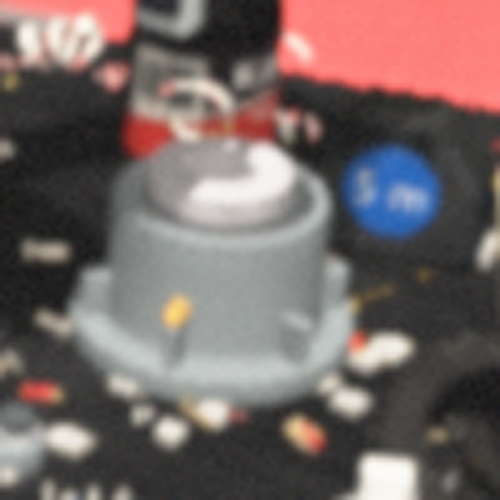

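Medium is home (64 + 1.8 ≈ 66) and level. Now the large one.

Request:
{"fn": "play_rows", "kwargs": {
  "travel": [
    [-20,-2,0],
    [-30,-3,0],
    [-33,-3,0],
    [-33,-3,0],
    [-33,-3,0],
    [-33,-3,0],
    [-30,-2,0],
    [-22,-2,0],
    [-17,0,0],
    [0,0,0],
    [0,0,0],
    [0,0,0]
  ],
  "yaw": [0,0,0,0,0,0,0,0,0,0,0,0],
  "gripper": [0.1,0.1,0.1,0.1,0.1,0.1,0.1,0.1,0.1,0.1,0.1,0.1]
}}

```text
time_s: 19.45
tcp_pos: [0.4365, -0.0991, 0.1178]
orientation: [0.706, 0.708, 0.0, 0.0]
force: [0.2, -0.5, 0.1]
gripper_width: 0.0771
finger_force: 0.0
```

Request:
{"fn": "play_rows", "kwargs": {
  "travel": [
    [0,0,-20],
    [0,0,-25],
    [0,0,-25],
    [0,0,-15],
    [0,0,-8],
    [0,0,-5],
    [0,0,0],
    [0,0,0],
    [0,0,0]
  ],
  "yaw": [0,0,0,0,0,0,0,0,0],
  "gripper": [0.1,0.1,0.1,0.1,0.1,0.1,0.1,0.1,0.1]
}}

```text
time_s: 20.2
tcp_pos: [0.4369, -0.0994, 0.0207]
orientation: [0.706, 0.708, 0.0, 0.001]
force: [0.9, 0.0, 0.1]
gripper_width: 0.0769
finger_force: 0.0
```

Request:
{"fn": "play_rows", "kwargs": {
  "travel": [
    [0,0,-3],
    [0,0,-2],
    [0,0,0],
    [0,0,0],
    [0,0,0],
    [0,0,0],
    [0,0,0],
    [0,0,0],
    [0,0,0],
    [0,0,0]
  ],
  "yaw": [0,0,0,0,0,0,0,0,0,0],
  "gripper": [0.1,0.1,0.1,0.1,0.5,0.5,0.5,0.5,0.5,0.5],
  "force": 60
}}

```text
time_s: 21.03
tcp_pos: [0.4361, -0.0991, 0.0157]
orientation: [0.706, 0.708, -0.0, 0.0]
force: [-4.0, 1.8, 11.5]
gripper_width: 0.0549
finger_force: 60.9
```

Request:
{"fn": "play_rows", "kwargs": {
  "travel": [
    [0,0,3],
    [0,0,5],
    [0,0,10],
    [0,0,15],
    [0,0,20],
    [0,0,25],
    [0,0,17],
    [0,0,0],
    [0,0,0],
    [0,0,0]
  ],
  "yaw": [0,0,0,0,0,0,0,0,0,0],
  "gripper": [0.5,0.5,0.5,0.5,0.5,0.5,0.5,0.5,0.5,0.5]
}}

```text
time_s: 21.87
tcp_pos: [0.4351, -0.0986, 0.109]
orientation: [0.706, 0.708, -0.0, -0.001]
force: [-0.1, -0.2, -3.8]
gripper_width: 0.0548
finger_force: 64.1
```

Run:
```python
from h import *
p,d=snap("s9.png",200,360,170,320)
```

```text
[ 0.4348 -0.0984  0.1085] [-0.9  0.7 -2.9] 0.054805514164571294
```

View pics/s9.png

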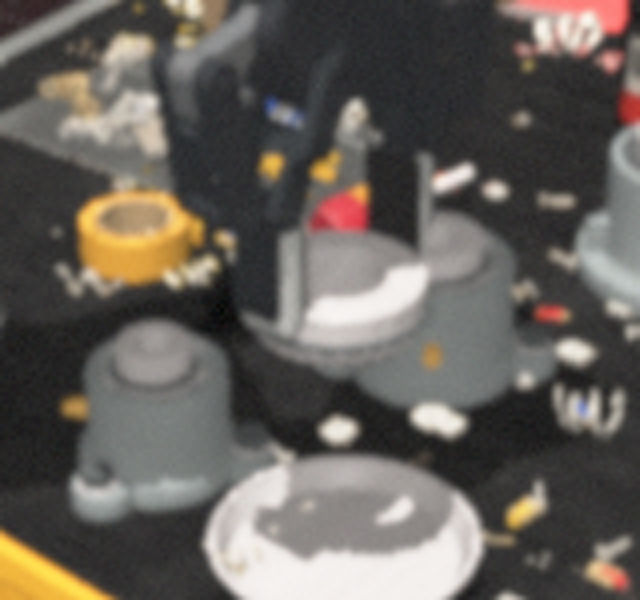

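The large bearing is held level and the dish is empty. To hub_large: -14, +239.

Request:
{"fn": "play_rows", "kwargs": {
  "travel": [
    [-1,15,3],
    [-1,22,2],
    [-2,28,0],
    [-2,30,0],
    [-2,32,0],
    [-2,32,0],
    [-1,30,0],
    [-1,25,0],
    [-1,15,0],
    [-1,10,0],
    [0,0,0],
    [0,0,0]
  ],
  "yaw": [0,0,0,0,0,0,0,0,0,0,0,0],
  "gripper": [0.5,0.5,0.5,0.5,0.5,0.5,0.5,0.5,0.5,0.5,0.5,0.5]
}}

```text
time_s: 22.92
tcp_pos: [0.4211, 0.1399, 0.1139]
orientation: [0.706, 0.708, -0.001, -0.001]
force: [0.2, -0.7, -1.6]
gripper_width: 0.0548
finger_force: 64.1
```

Request:
{"fn": "play_rows", "kwargs": {
  "travel": [
    [0,0,-10],
    [0,0,-10],
    [0,0,-10],
    [0,0,-7],
    [0,0,-5],
    [0,0,-3],
    [0,0,-2],
    [0,0,0],
    [0,0,0],
    [0,0,0]
  ],
  "yaw": [0,0,0,0,0,0,0,0,0,0],
  "gripper": [0.5,0.5,0.5,0.5,0.5,0.5,0.5,0.5,0.5,0.5]
}}

```text
time_s: 23.75
tcp_pos: [0.4222, 0.1401, 0.0682]
orientation: [0.706, 0.708, 0.0, 0.0]
force: [-0.1, -0.7, -2.8]
gripper_width: 0.0547
finger_force: 64.1
```

Request:
{"fn": "play_rows", "kwargs": {
  "travel": [
    [-0.5,0,-2],
    [0,0,-2],
    [0,0,-1],
    [0,0,-1],
    [0,0,0],
    [0,0,0],
    [0,0,0]
  ],
  "yaw": [0,0,0,0,0,0,0],
  "gripper": [0.5,0.5,0.5,0.5,0.5,0.5,0.5]
}}

```text
time_s: 24.33
tcp_pos: [0.4216, 0.1403, 0.0622]
orientation: [0.706, 0.708, 0.0, 0.0]
force: [-1.8, 1.7, 5.2]
gripper_width: 0.0545
finger_force: 64.8
```

A light touch pushing toward -x, +y. Correct by 1 mm each way and release.

Request:
{"fn": "play_rows", "kwargs": {
  "travel": [
    [-1,1,0],
    [0,0,0],
    [0,0,0],
    [0,0,0],
    [0,0,0],
    [0,0,0],
    [0,0,5],
    [0,0,15],
    [0,0,20],
    [0,0,25],
    [0,0,0],
    [0,0,0]
  ],
  "yaw": [0,0,0,0,0,0,0,0,0,0,0,0],
  "gripper": [0.5,0.5,0.4,0.3,0.2,0.1,0.05,0,0,0,0,0]
}}

```text
time_s: 25.33
tcp_pos: [0.4215, 0.1411, 0.1283]
orientation: [0.706, 0.708, 0.001, 0.001]
force: [0.3, -0.7, -1.1]
gripper_width: 0.0854
finger_force: 0.0
```

Run:
```python
from h import *
p,d=snap("s10.png",120,360,185,335,k=3)
for k,c,r,z in(("L",[.421,.141],.036,.072),("M",[.6875,-.0775],.03,.066),("S",[.5572,-.043],.025,.06),("T",[.4387,-.0085],.02,.054)):
    a=pts("scene",d,c,r,z-.005,z+.005);q=np.linalg.lstsq(np.c_[a[:,:2]-c,np.ones(len(a))],a[:,2],rcond=None)[0]
    print(k,len(a),"top z",np.median(a[:,2]).round(4),"want",z,"tilt",q[:2].round(3),"mid",((a.min(0)+a.max(0))/2).round(4)[:2])
```

```text
[0.4205 0.1411 0.1271] [0.5 0.5 0.7] 0.08566039317622591
L 462 top z 0.0705 want 0.072 tilt [0.008 0.01 ] mid [0.4205 0.1408]
M 279 top z 0.064 want 0.066 tilt [0.003 0.006] mid [ 0.6869 -0.0768]
S 246 top z 0.0582 want 0.06 tilt [0.013 0.014] mid [ 0.5567 -0.0422]
T 172 top z 0.0523 want 0.054 tilt [0.022 0.01 ] mid [ 0.4389 -0.0085]
```

View pics/s10.png

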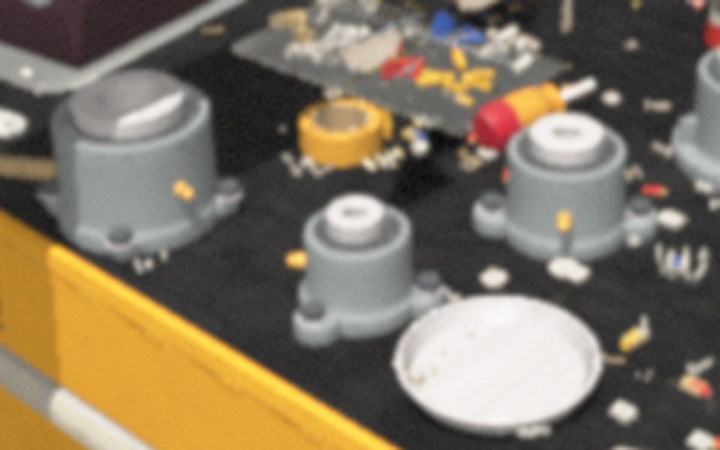

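All four bearings are seated: every top sits the same 1.5–2 mm below its target height (the camera's bias), and all are level and centred. The arm is clear, so I'll hand in.

```bash
python3 -c "
from plant import env
print(env.job_done())"
```

```text
the job is handed in; nothing more can be done
None
```

All four bearings are in the hubs of their own size, and by the last camera check they sit fully home, level and centred; the job is handed in at about 25 s, with no verdict returned.

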